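# Pack the finished brush and close its case

### The arm

A 6-joint arm with a two-finger parallel gripper is mounted at the origin on a cart in front of the work surface, level with it; the furniture and walls round the work are solid. World frame = base frame: x ahead of the robot, y to its left, z up, the work surface at z = 0. Lengths are in m, angles in rad, forces in N, time in s.
With the tool pointing down it reaches from about 0.35 to 0.95 m from the base axis. Payload 17.4 kg.
Tool frame: the origin (TCP) lies midway between the tips of the shut fingers; the grasp point (between the pads) lies 19 mm behind it; z points along the fingers, y is the line along which they close (so a half turn about z gives the same grasp; the last joint's range is limited). The gripper opens to 93 mm and grips with 3 to 60 N. Pads are 15 mm wide; open, the fingers measure 128 mm over their backs; the gripper's body (75 mm by 188 mm) begins 65 mm behind the grasp point.
Start: joints at [1.092, 0.116, 1.442, -0, 1.584, -0.038], TCP at [0.288, 0.61, 0.219] pointing down, gripper open.
Joint ranges: [-2.83, 2.83], [-0.83, 2.19], [0.07, 2.5], [-1.14, 4.28], [0.01, 3], [-2.97, 2.97]. Speed limits (rad/s): [1.89, 1.89, 2.22, 3.14, 3.14, 3.14].

### API

Orientations are given as a unit quaternion [w, x, y, z].
In Python, from bench import manip gives the robot as it stands.
- The arm moves only by the tool step_arm, never from a script. Its argument "commands" is a list of rows, each a list of 3 entries, a list of its own where there are three numbers: the shift along the tool's x, y, z in m, then the turn about the tool's z in rad, then the opening, from 0 (shut) to 1 (fully open). In form: [[[tx, ty, tz], roll, claw], ...]. A call has 1 to 20 rows; each row shifts and turns the commanded pose from where the row before left it, along the tool's axes as they then stand; what a row does not reach is not made up. A row lasts 1/12 s, in which the tool goes at most 41.7 mm and 7.16 degrees, less where a joint would pass 70% of its speed; a pose out of reach is approached as far as the arm can. A call is refused whole if a number of a shift passes 0.0417 or a number of a turn 0.125, either way. A call with a gripper value outside its range is refused whole. The fingers move at their own pace and stop on an object; the grip force is fixed at half the most. Time passes only in rows, so rows that do not move let the fingers close. It gives the time, the measured TCP pose, the force, the opening and the grip force at its end, in the units of the state.
- manip.get_obs(): the state, without advancing time (a new reading comes with each control period).
- manip.grab_frame(name): name is "side" or "top"; returns (picture, depth): 384x512x3 uint8, red, green, blue; 384x512 float32, m along the optical axis (not along the pixel's ray), 0 where there is no reading.
- manip.camera_info(name): a dict with "mtx" (3x3 intrinsics, pixels), "D" ([k1, k2, p1, p2, k3] as OpenCV has them; the pictures are not rectified), "cam_to_world" (4x4, takes a point from camera to world coordinates). Camera axes: x right, y down, z forward; pixel columns grow to the right and rows downward; lengths in m; the calibration is good to about 2 mm. A picture is of the moment at which its call begins. camera_info takes no time and is no camera call.
- manip.close_job(): hands the job in; it is judged then, once.
The state is a dict: "t": time; "q": joint angles; "qd": joint speeds; "tau": joint torques, N m; "tool_pos": TCP position; "eef_rot": TCP orientation; "force": force on the tool from outside, world axes, zero at the start; "torque": the same for the moment, N m; "grip_width": opening from 0.0 (shut) to 1.0 (fully open); "grasp_force": force on a finger pad.
Only numpy, scipy, OpenCV 4.12 (cv2) and the standard library are available. Lean on these libraries where they do the work, as an engineer would, in place of code of your own. Each camera call takes 0.05 s, during which the arm holds its last target. There are 200 camera calls.

### The job

Take the finished shaving brush off the sloping rack and lay it level, without dropping it or setting it in aslant, in the empty rests of the wooden case, head towards the hinge like the brush already packed beside it. Then close the lid of the case fully. Leave the packed brush, the bare handle on the rack, the loose hair knot and the standing brush where they are.

Things in the scene. Friction and masses are not known exactly. Their poses are not given: they have to be found in the camera images.
- brush: the finished brush to pack: black handle, cream hair head, 61x64x123 mm, 62 g, loose. Origin: middle of the butt (handle's flat end); z runs from butt to head. Handle: first 61 mm, round, grips at 38-40 mm wide; head: the rest, up to 64 mm thick. Starts on the rack, in its left or right lane, butt down, z leaning up along the slope (35 deg from level)
- brush_grip (a point): where to grip that brush: point on the handle's axis 40 mm from the butt (2 mm in x, 1 mm in y off the body's z line), where it is 40 mm thick; the brush balances 64 mm from the butt, so hold it firmly, fingers across the handle. Axes of brush
- rack: fixed sloping plywood rack, 146 mm wide. Origin on the bench; x to its high back, y left. Board from x 34 mm (z 14) up at 35 deg to x 147 mm (z 93). Two lanes, y +36 and -36 mm: a brush lies on pairs of rods (34 mm wide over all below the handle, fingers fit beside it down to the board), axis 40 mm over the board, butt at a ledge 34 mm high. Lift straight up to clear the ledge
- bare_handle: bare black brush handle without hair, 40 mm thick, 61 mm long, loose in the rack's other lane (axes 72 mm apart); leave it. Origin: middle of its butt, z to its open end
- case: fixed dark wooden case, blue lining, 150 (x) by 184 (y) by 80 mm to the rim, walls 8, floor 6 mm. Origin under its centre, x to the hinge side (away from the robot), y left. Two lanes, y +36 and -36 mm, with pairs of blue rods (34 mm wide over all below the handle); a brush lies level in them along x, head to the hinge, butt 4 mm from the front wall (inside 134 mm long), axis 40 mm over the floor
- free_rest (a point): in the empty, right-hand lane of the case (y -36 mm): where brush_grip lies when the brush is seated, 46 mm above the bench, 48 mm from the side wall's inner face. Axes of the case; the seated brush's z points along its +x
- packed_brush: brush of the same kind, 125 mm long, already lying in the left lane of the case, loose; leave it. Origin: middle of its butt, z to its head
- lid (a joint): angle of the lid, rad: 0 closed, 1.57 upright; starts at 1.45 to 1.7. Flat wooden board 150x184x10 mm, hinged along the far rim of the case, swings down towards the robot; upright its edge stands 230 mm above the bench, so carry things over it higher. A stiff hinge holds it wherever it is left; 2 to 3 N on its outer face near the free edge moves it. No catch
- lid_hinge (a point): middle of the lid's hinge line, 80 mm above the bench over the far outer face of the case. Axes turn with the lid: x away from the free edge, y along the hinge, z out of the outer face (up when closed)
- lid_front (a point): middle of the lid's free edge, on the outer face (the top when closed), 150 mm from the hinge; 90 mm above the bench when closed
- loose_knot: hair knot, cream, bulb-shaped, 64x78x60 mm, lying loose on the bench left of the work; leave it. Origin: middle of its underside
- standing_brush: another shaving brush, 122 mm tall, standing loose on the bench further left; leave it. Origin: middle of its underside
- glue_press: fixed glue dosing stand at the back left. Its head hangs over the bench 0.15 to 0.25 m in front (-x) of this origin, 15 mm right of it, 50 mm wide, 0.26 to 0.4 m up: keep the arm clear of it

How it is judged:
On the way:
1. the brush lies level in the empty rests of the case, let go, the lid still open (x of brush_grip in the frame of free_rest between -0.014 and 0.014 m and y of brush_grip in the frame of free_rest between -0.006 and 0.006 m and z of brush_grip in the frame of free_rest between -0.005 and 0.005 m and angle between the z axis of brush and the x axis of case, either way round below 0.1 rad and x of brush in the frame of free_rest below 0 m and contact force between the fingers and brush below 0.1 N and value of joint lid above 0.8 rad), for 0.2 s.
At the end, for the whole second after the job is handed in: Brush at rest in the case's right-hand rests, head to the hinge: its grip point within 14 mm along, 6 mm across and 5 mm in height of free_rest, axis within 0.1 rad of the case's x; lid closed within 0.03 rad; packed brush moved under 12 mm, bare handle under 15 mm (x of brush_grip in the frame of free_rest between -0.014 and 0.014 m and y of brush_grip in the frame of free_rest between -0.006 and 0.006 m and z of brush_grip in the frame of free_rest between -0.005 and 0.005 m and angle between the z axis of brush and the x axis of case, either way round below 0.1 rad and x of brush in the frame of free_rest below 0 m and value of joint lid below 0.03 rad and linear speed of brush below 0.02 m/s and distance of packed_brush from where it was at the start of the episode below 0.012 m and distance of bare_handle from where it was at the start of the episode below 0.015 m); the robot touches nothing.
It fails at once if the packed brush is shifted by more than 12 mm (distance of packed_brush from where it was at the start of the episode above 0.012 m).
It fails at once if the bare handle on the rack is shifted by more than 15 mm (distance of bare_handle from where it was at the start of the episode above 0.015 m).
It fails at once if the loose knot or the standing brush is shifted by more than 15 mm (distance of any of loose_knot, standing_brush from where it was at the start of the episode above 0.015 m).
It fails at once if the brush is dropped (free of the fingers, it falls faster than 0.4 m/s) (contact force between the fingers and brush below 0.1 N and linear speed of brush above 0.4 m/s).
It fails at once if the brush touches the case while its axis is more than 0.26 rad (15 degrees) off level (contact force between brush and case above 0.3 N and (angle between brush's own z axis and vertical below 1.31 rad or angle between brush's own z axis and vertical above 1.83 rad)).
It also fails if it takes over 58 s, if anything falls off the work surface, if the arm or the gripper's body presses on something with over 40 N, if the wrist force passes 120 N, or if a joint passes its speed limit or range.

## Working session

There is one attempt and no reset: what is moved stays moved. The work goes in short steps, Python scripts to look and compute and a tool call to move; the robot and the scene stay as the last step left them, time stands still between calls to the robot, and variables do not carry over. Pictures are saved under pics/ and viewed, at most 10 in all, crops included, and the job is handed in when it is done.

Besides the shell and the picture viewer there is one more tool, called after "Emit:" in YAML: its name, and indented under it one key for each argument. step_arm: Moves the arm, as the interface text tells. Its arguments: {"type":"object","properties":{"commands":{"type":"array"}},"required":["commands"]}

```bash
mkdir -p pics; cat > h.py <<'E'
import numpy as np, cv2
from bench import manip
def cloud(n):
    im,d=manip.grab_frame(n); c=manip.camera_info(n)
    K=np.array(c["mtx"],float);D=np.array(c["D"],float);T=np.array(c["cam_to_world"])
    h,w=d.shape; u,v=np.meshgrid(np.arange(w),np.arange(h))
    p=cv2.undistortPoints(np.stack([u,v],-1).reshape(-1,1,2).astype(np.float32),K,D).reshape(h,w,2)
    P=np.dstack([p*d[...,None],d])@T[:3,:3].T+T[:3,3]
    P[d==0]=np.nan
    return im,d,P
E
python3 - <<'E'
from h import *
for n in("top","side"):
    im,d,P=cloud(n); np.savez(n+"0.npz",im=im,P=P)
    cv2.imwrite(f"pics/{n}0.png",im[...,::-1])
    print(n,np.round(manip.camera_info(n)["cam_to_world"],3).tolist(),(d==0).mean())
print(manip.get_obs())
E
```

```text
top [[-0.015, -0.987, 0.159, 0.356], [-1.0, 0.014, -0.008, -0.022], [0.006, -0.159, -0.987, 1.342], [0.0, 0.0, 0.0, 1.0]] 0.0038503011067708335
side [[0.979, -0.08, 0.187, 0.339], [-0.203, -0.448, 0.87, -0.991], [0.014, -0.89, -0.455, 0.584], [0.0, 0.0, 0.0, 1.0]] 0.09154256184895833
{'t': 0.1, 'q': array([ 1.09218004e+00,  1.16451314e-01,  1.44215756e+00, -1.71871397e-05,
        1.58401217e+00, -3.77933068e-02]), 'qd': array([-0.00076882, -0.00100321, -0.0008134 , -0.00066945,  0.00166064,
        0.00108062]), 'tau': array([ 9.90864391e-04, -7.22891092e+01, -6.23866081e+01,  7.80516607e-02,
        2.30083487e-02, -8.70595636e-05]), 'tool_pos': array([0.28794132, 0.61031416, 0.21799544]), 'eef_rot': array([-1.22988846e-04,  2.18631253e-01,  9.75807415e-01, -4.99342064e-04]), 'force': array([ 0.61109992,  0.62442003, -0.34205541]), 'torque': array([-0.03223303,  0.03049229,  0.02856395]), 'grasp_force': 0.0, 'grip_width': 0.9956632754955477}
```

View pics/top0.png

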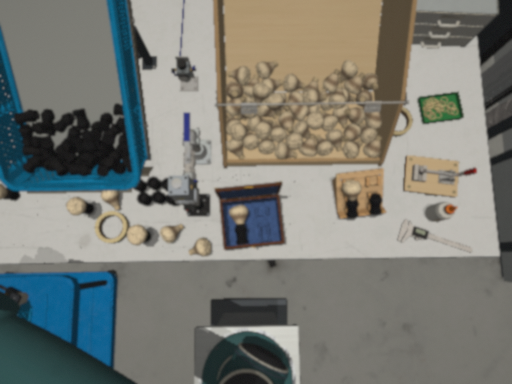

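View pics/side0.png

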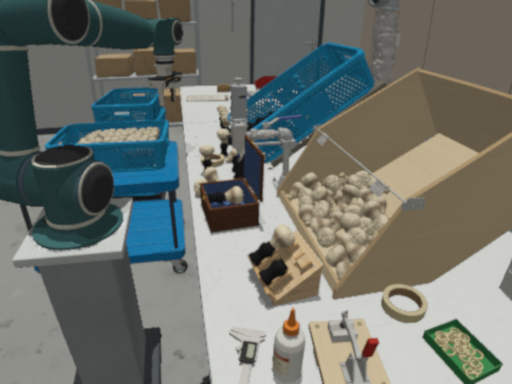

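The top view shows the case around (250,215) with the lid up and the packed brush in its left lane. The rack is around (360,195), with the finished brush in its left lane (head at 351,187) and the bare handle to the right (376,203). The box behind looks close, at row 160 and above.

```bash
python3 - <<'E'
from h import *
a=np.load("top0.npz");im,P=a["im"],a["P"]
print(manip.camera_info("top")["mtx"],manip.camera_info("top")["D"])
c=np.hstack([cv2.resize(im[170:260,205:295],None,fx=4.4,fy=4.4,interpolation=cv2.INTER_NEAREST),cv2.resize(im[150:240,310:400],None,fx=4.4,fy=4.4,interpolation=cv2.INTER_NEAREST)])
cv2.imwrite("pics/crop0.png",c[...,::-1])
for r in range(176,252,6): print(r,[tuple(np.round(P[r,u]*1000).astype(int).tolist()) for u in range(214,292,9)])
print()
for r in range(164,224,5): print(r,[tuple(np.round(P[r,u]*1000).astype(int).tolist()) for u in range(330,390,7)])
E
```

```text
[[419.6818967    0.         255.00537644]
 [  0.         419.6818967  190.10517559]
 [  0.           0.           1.        ]] [0.02483419 0.         0.         0.         0.        ]
176 [(621, 100, -2), (620, 71, -1), (619, 41, 1), (618, 12, 3), (619, -17, -1), (617, -47, 4), (618, -76, 0), (618, -105, -2), (616, -134, 3)]
182 [(601, 100, -3), (600, 70, 2), (600, 41, 0), (600, 12, -2), (599, -17, -3), (599, -46, -4), (599, -76, -5), (556, -91, 229), (597, -134, 0)]
188 [(542, 79, 228), (542, 55, 231), (542, 31, 228), (541, 6, 230), (541, -18, 231), (542, -42, 219), (544, -67, 207), (547, -93, 189), (578, -134, -3)]
194 [(561, 100, 0), (532, 58, 189), (534, 34, 170), (536, 9, 154), (539, -17, 136), (541, -44, 117), (543, -71, 102), (558, -104, 0), (558, -133, 0)]
200 [(542, 100, -7), (530, 65, 78), (529, 38, 83), (529, 11, 78), (530, -17, 72), (533, -45, 49), (535, -73, 27), (528, -99, 76), (-9223372036854775808, -9223372036854775808, -9223372036854775808)]
206 [(522, 100, -4), (521, 70, 7), (521, 42, 5), (513, 11, 63), (519, -16, 7), (519, -45, 6), (519, -74, 4), (514, -100, 43), (
[... 2268 characters left out ...]
37, -455, 1)]
204 [(523, -274, -1), (519, -290, 33), (518, -311, 37), (511, -319, 94), (511, -342, 86), (518, -379, 26), (511, -384, 87), (510, -404, 90), (521, -454, -1)]
209 [(508, -275, -9), (505, -292, 19), (503, -311, 32), (497, -320, 85), (503, -357, 23), (503, -378, 26), (498, -389, 65), (497, -408, 74), (504, -452, 3)]
214 [(491, -273, -2), (490, -294, 7), (487, -310, 34), (483, -323, 70), (483, -346, 62), (485, -372, 47), (483, -389, 65), (482, -409, 69), (489, -453, -3)]
219 [(475, -272, -2), (474, -294, 3), (474, -316, 4), (474, -339, 0), (474, -362, -1), (473, -384, -2), (473, -406, -1), (473, -429, -3), (473, -451, -1)]<stdin>:6: RuntimeWarning: invalid value encountered in cast
```

View pics/crop0.png

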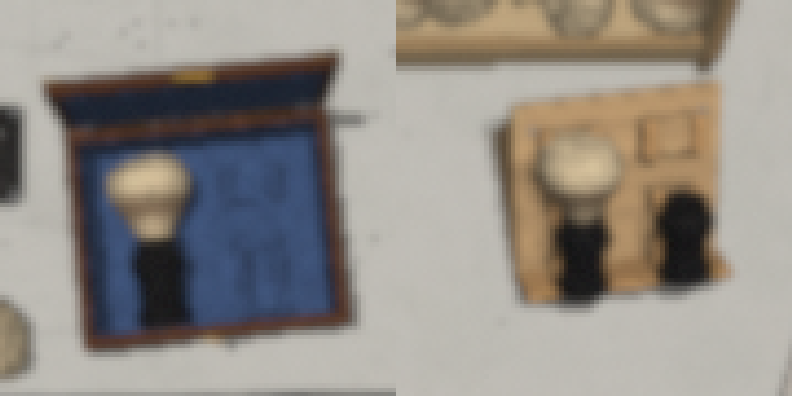

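The crop shows the case rim's front corners at about (225,249) and (285,243) in the full image, so the yaw is a few degrees. The finished brush's handle is at (337,210), and the bare handle is to its right.

```bash
cat >> h.py <<'E'
def ray(n,uv,z):
    c=manip.camera_info(n);T=np.array(c["cam_to_world"])
    p=cv2.undistortPoints(np.float64(uv).reshape(-1,1,2),np.array(c["mtx"],float),np.array(c["D"],float)).reshape(-1,2)
    r=np.c_[p,np.ones(len(p))]@T[:3,:3].T
    return T[:3,3]+r*((z-T[2,3])/r[:,2])[:,None]
E
python3 - <<'E'
from h import *
a=np.load("top0.npz");im,P=a["im"].astype(int),a["P"]
V=im.max(2)
def line(m,u0,u1,v0,v1,side,z):
    # first/last mask px per row/col -> ray on plane z -> fitLine
    pts=[]
    if side in"lr":
        for v in range(v0,v1):
            k=np.flatnonzero(m[v,u0:u1]); 
            if len(k): pts.append((u0+(k[0]-.5 if side=="l" else k[-1]+.5),v))
    else:
        for u in range(u0,u1):
            k=np.flatnonzero(m[v0:v1,u])
            if len(k): pts.append((u,v0+(k[0]-.5 if side=="t" else k[-1]+.5)))
    w=ray("top",pts,z)[:,:2]
    f=cv2.fitLine(w.astype(np.float32),cv2.DIST_HUBER,0,1e-4,1e-4).ravel()
    return f
R,G,B=im[...,0],im[...,1],im[...,2]
dark=V<135   # case against white bench
fr=line(dark,230,281,236,256,"b",.08)
lf=line(dark,215,245,210,246,"l",.08)
rt=line(dark,265,295,205,240,"r",.08)
blue=(B>R+25)
bf=line(blue,245,276,225,250,"b",.08)
br=line(blue,262,290,208,236,"r",.08)
bl=line(blue,215,240,208,240,"l",.08)
for n,f in zip(("front","left","right","bluefront","blueright","blueleft"),(fr,lf,rt,bf,br,bl)):
    d=f[:2]*np.sign(f[np.argmax(abs(f[:2]))]) if 0 else f[:2]
    print(n,np.round(f,4),"yaw",np.degrees(np.arctan(f[1]/f[0]) if abs(f[0])>abs(f[1]) else -np.arctan(f[0]/f[1])))
# brush handle, black
for nm,(u0,u1,v0,v1) in dict(brush=(326,348,198,222),bare=(366,386,192,217)).items():
    k=np.zeros_like(V,bool);k[v0:v1,u0:u1]=V[v0:v1,u0:u1]<70
    for v in range(v0,v1):
        c=np.flatnonzero(k[v])
        if len(c)>8:
            m=c.mean();e=P[v,int(m)-1:int(m)+3];print(nm,v,c[0],c[-1],np.round(np.nanmean(e,0),4))
# head and rack board
rr=(im[...,0]>im[...,2]+30)
reg=np.zeros_like(rr);reg[165:222,330:392]=1
Q=P[rr&reg&(P[...,2]>.01)]
print(len(Q))
# board plane points
E
```

```text
front [ 0.0905 -0.9959  0.3882 -0.0298] yaw 5.189848
left [0.9964 0.0849 0.455  0.0711] yaw 4.870513
right [ 0.9952  0.0974  0.4665 -0.1146] yaw 5.5904417
bluefront [ 0.0914 -0.9958  0.4041 -0.0626] yaw 5.246785
blueright [ 0.9957  0.0925  0.4625 -0.1001] yaw 5.305066
blueleft [0.9962 0.0874 0.4663 0.059 ] yaw 5.014736
bare 196 371 379 [ 0.5369 -0.4002  0.0725]
bare 197 371 379 [ 0.5302 -0.3924  0.0982]
bare 198 370 380 [ 0.5278 -0.3936  0.0936]
bare 199 369 380 [ 0.5251 -0.391   0.0917]
bare 200 369 380 [ 0.5219 -0.3905  0.0928]
bare 201 369 380 [ 0.5188 -0.3901  0.0934]
bare 202 370 380 [ 0.5157 -0.3927  0.0941]
bare 203 370 379 [ 0.5133 -0.391   0.0891]
bare 204 371 379 [ 0.51   -0.3932  0.0911]
bare 205 371 379 [ 0.5076 -0.3946  0.0858]
bare 206 371 379 [ 0.5049 -0.3951  0.0834]
bare 207 371 379 [ 0.5023 -0.3961  0.0794]
bare 208 371 379 [ 0.4996 -0.3967  0.0767]
bare 209 371 379 [ 0.4967 -0.3971  0.0749]
bare 210 370 380 [ 0.4937 -0.3969  0.0747]
bare 211 370 380 [ 0.4909 -0.3975  0.0722]
bare 212 370 380 [ 0.4878 -0.3971  0.0728]
bare 213 371 379 [ 0.4848 -0.3971  0.0724]
1722
```

```bash
python3 - <<'E'
from h import *
a=np.load("top0.npz");im,P=a["im"].astype(int),a["P"];V=im.max(2)
C=np.array(manip.camera_info("top")["cam_to_world"])[:3,3]
def mid(nm,u0,u1,v0,v1,thr,dark):
    out=[]
    for v in range(v0,v1):
        row=V[v,u0:u1] if dark else (im[v,u0:u1,0])
        # sub-pixel width-weighted centre of darkness
        w=np.clip(thr-row,0,None).astype(float)
        if (w>0).sum()<5: continue
        u=u0+(w*np.arange(u1-u0)).sum()/w.sum(); k=int(round(u))
        s=np.nanmedian(P[v,k-1:k+2],0); out.append(np.r_[u,v,s,(w>0).sum()])
    return np.array(out)
for nm,b in dict(brush=(326,352,199,219),bare=(364,386,194,215)).items():
    o=mid(nm,*b,80,True); S=o[:,2:5]
    print(nm,np.round(o[::2],3).tolist())
    # line through surface mid points, x as parameter
    px=np.polyfit(S[:,0],S[:,1],1); pz=np.polyfit(S[:,0],S[:,2],1)
    print("y=",px,"z=",pz, "yaw",np.degrees(np.arctan(px[0])))
# rack edges: tan vs bench. sides/top
rk=(im[...,0]>im[...,2]+28)
for v in range(172,220,3):
    k=np.flatnonzero(rk[v,325:395])+325
    if len(k): print(v,k[0],k[-1],np.round(P[v,k[0]+2],3),np.round(P[v,k[-1]-2],3))
for u in range(336,390,4):
    k=np.flatnonzero(rk[168:222,u])+168
    if len(k): print(u,k[0],k[-1],np.round(ray("top",[(u,k[0]-.5)],.093)[0,:2],4),np.round(ray("top",[(u,k[-1]+.5)],.034)[0,:2],4))
E
```

```text
brush [[349.0, 201.0, 0.521, -0.315, 0.086, 5.0], [348.788, 203.0, 0.515, -0.315, 0.087, 6.0], [348.89, 205.0, 0.508, -0.314, 0.088, 6.0], [349.282, 207.0, 0.503, -0.315, 0.086, 5.0], [349.638, 211.0, 0.492, -0.319, 0.076, 5.0], [349.218, 213.0, 0.486, -0.317, 0.072, 5.0], [349.335, 215.0, 0.48, -0.317, 0.07, 5.0]]
y= [ 0.10088824 -0.36668632] z= [ 0.57630243 -0.20755361] yaw 5.760977491536661
bare [[374.621, 194.0, 0.542, -0.398, 0.079, 6.0], [375.105, 196.0, 0.537, -0.398, 0.072, 9.0], [374.992, 198.0, 0.528, -0.392, 0.095, 11.0], [374.65, 200.0, 0.522, -0.391, 0.093, 12.0], [374.627, 202.0, 0.516, -0.391, 0.094, 12.0], [374.777, 204.0, 0.51, -0.392, 0.089, 10.0], [374.871, 206.0, 0.505, -0.394, 0.084, 9.0], [374.893, 208.0, 0.499, -0.394, 0.08, 9.0], [374.943, 210.0, 0.494, -0.395, 0.076, 11.0], [374.809, 212.0, 0.488, -0.396, 0.071, 11.0], [373.898, 214.0, 0.482, -0.393, 0.07, 7.0]]
y= [ 0.00313521 -0.39558565] z= [ 0.24662352 -0.04315293] yaw 0.17963393263107327
172 344 383 [ 0.627 -0.33   0.003] [ 0.609 -0.418  0.084]
175 336 383 [ 0.6   -0.284  0.093] [ 0.601 -0.419  0.079]
17
[... 733 characters left out ...]
485 -0.378  0.048]
217 339 346 [ 0.476 -0.296  0.052] [ 0.477 -0.308  0.043]
336 174 207 [ 0.6046 -0.2787] [ 0.5077 -0.2858]
340 173 218 [ 0.6075 -0.2909] [ 0.473  -0.2967]
344 172 218 [ 0.6104 -0.3032] [ 0.4728 -0.3092]
348 172 194 [ 0.6102 -0.3153] [ 0.5484 -0.3255]
352 171 199 [ 0.6132 -0.3276] [ 0.5323 -0.3373]
356 171 199 [ 0.613  -0.3397] [ 0.5321 -0.3498]
360 170 216 [ 0.6159 -0.352 ] [ 0.4784 -0.3594]
364 170 215 [ 0.6157 -0.3642] [ 0.4813 -0.3721]
368 169 215 [ 0.6187 -0.3765] [ 0.4812 -0.3846]
372 169 194 [ 0.6185 -0.3886] [ 0.5473 -0.401 ]
376 169 193 [ 0.6183 -0.4007] [ 0.5503 -0.4138]
380 168 209 [ 0.6212 -0.413 ] [ 0.4995 -0.4232]
384 209 212 [ 0.4959 -0.4172] [ 0.4899 -0.435 ]
```

```bash
python3 - <<'E'
from h import *
a=np.load("top0.npz");im,P=a["im"].astype(int),a["P"];V=im.max(2)
for v in range(178,222,2):
    row=V[v,338:368]; w=np.clip(90-row,0,None).astype(float)
    if (w>0).sum()<5: continue
    u=338+(w*np.arange(30)).sum()/w.sum(); k=int(round(u)); s=np.nanmedian(P[v,k-1:k+2],0)
    print(v,round(u,2),(w>0).sum(),np.round(s,4),V[v,346:360].tolist())
# head: bright cream, low saturation vs rack
m=((P[...,2]>.1)).astype(np.uint8); m[:,:330]=0;m[:,372:]=0;m[:175]=0;m[225:]=0
y,x=np.nonzero(m);print("head px",x.min(),x.max(),y.min(),y.max(),x.mean(),y.mean(),np.median(P[m>0],0))
for v in range(y.min(),y.max()+1,2): print(v,x[y==v].min(),x[y==v].max(),np.round(np.median(P[v][m[v]>0],0),3))
# packed brush axis check in the case
for v in range(226,246,4):
    row=V[v,228:256]; w=np.clip(60-row,0,None).astype(float); print("pk",v,228+(w*np.arange(28)).sum()/w.sum(),np.round(ray("top",[(228+(w*np.arange(28)).sum()/w.sum(),v)],.046),4))
E
```

```text
200 350.97 9 [ 0.5229 -0.32    0.093 ] [108, 79, 55, 55, 71, 85, 92, 88, 77, 65, 72, 110, 148, 167]
202 351.42 12 [ 0.5171 -0.3203  0.0907] [67, 43, 27, 27, 28, 33, 37, 35, 32, 30, 38, 74, 121, 157]
204 351.43 12 [ 0.511 -0.319  0.091] [58, 33, 25, 25, 30, 29, 30, 31, 30, 26, 34, 62, 105, 146]
206 351.24 11 [ 0.505  -0.3196  0.0905] [70, 47, 28, 22, 23, 27, 25, 27, 28, 30, 52, 92, 134, 162]
208 351.52 10 [ 0.4995 -0.324   0.0853] [96, 70, 40, 26, 22, 23, 27, 23, 26, 35, 71, 116, 150, 164]
210 351.73 10 [ 0.4943 -0.325   0.0781] [119, 86, 46, 27, 24, 24, 27, 25, 24, 38, 67, 106, 136, 148]
212 351.75 11 [ 0.4886 -0.3248  0.0744] [98, 66, 36, 28, 27, 24, 26, 27, 23, 29, 49, 85, 118, 139]
214 351.69 12 [ 0.483  -0.3264  0.0697] [86, 47, 27, 28, 26, 28, 28, 27, 27, 28, 39, 71, 115, 147]
216 351.55 10 [ 0.4769 -0.3261  0.0696] [117, 76, 44, 33, 28, 30, 28, 31, 34, 46, 68, 93, 118, 136]
218 350.37 6 [ 0.4713 -0.3208  0.0649] [111, 92, 78, 74, 72, 73, 76, 81, 98, 124, 150, 169, 177, 177]
head px 342 361 180 201 351.8808664259928 188.71841155234657 [ 0.55253234 -0.31753426  0.1229099 ]
180 349 352 [ 0.582 -0.319  0.104]
182 345 358 [ 0.573 -0.318  0.118]
184 343 360 [ 0.566 -0.316  0.124]
186 342 361 [ 0.56  -0.314  0.126]
188 343 361 [ 0.554 -0.316  0.128]
190 343 361 [ 0.548 -0.316  0.127]
192 344 360 [ 0.542 -0.316  0.125]
194 346 359 [ 0.537 -0.318  0.119]
196 348 357 [ 0.532 -0.319  0.112]
198 350 355 [ 0.527 -0.321  0.103]
200 355 355 [ 0.521 -0.33   0.102]
pk 226 240.5377777777778 [[0.453  0.0137 0.046 ]]
pk 230 240.79640718562874 [[0.4407 0.013  0.046 ]]
pk 234 241.325 [[0.4284 0.0115 0.046 ]]
pk 238 241.73626373626374 [[0.4162 0.0103 0.046 ]]
pk 242 241.70967741935485 [[0.404  0.0105 0.046 ]]
```

Emit:
step_arm:
  commands:
    - [[0,0,-0.005],-0.109,0.6]
    - [[0,0,-0.005],-0.109,0.6]
    - [[0,0,0],-0.109,0.6]
    - [[0,0,0],-0.109,0.6]
    - [[0,0,0],-0.109,0.6]
    - [[-0.0036,-0.034,0],0,0.6]
    - [[-0.0036,-0.034,0],0,0.6]
    - [[-0.0036,-0.034,0],0,0.6]
    - [[-0.0036,-0.034,0],0,0.6]
    - [[-0.0036,-0.034,0],0,0.6]
    - [[-0.0036,-0.034,0],0,0.6]
    - [[-0.0036,-0.034,0],0,0.6]
    - [[-0.0036,-0.034,0],0,0.6]
    - [[-0.0036,-0.034,0],0,0.6]
    - [[-0.0036,-0.034,0],0,0.6]
    - [[-0.0036,-0.034,0],0,0.6]
    - [[-0.0036,-0.034,0],0,0.6]
    - [[-0.0036,-0.034,0],0,0.6]
    - [[-0.0036,-0.034,0],0,0.6]
    - [[-0.0036,-0.034,0],0,0.6]

```text
t: 1.77
tool_pos: [0.3945, 0.1073, 0.2286]
eef_rot: [0.0, -0.052, 0.999, 0.0]
force: [0.6, 0.8, -0.6]
grip_width: 0.599
grasp_force: 0.0
```

Emit:
step_arm:
  commands:
    - [[-0.0054,-0.0315,0],0,0.6]
    - [[-0.0054,-0.0315,0],0,0.6]
    - [[-0.0054,-0.0315,0],0,0.6]
    - [[-0.0054,-0.0315,0],0,0.6]
    - [[-0.0054,-0.0315,0],0,0.6]
    - [[-0.0054,-0.0315,0],0,0.6]
    - [[-0.0054,-0.0315,0],0,0.6]
    - [[-0.0054,-0.0315,0],0,0.6]
    - [[-0.0054,-0.0315,0],0,0.6]
    - [[-0.0054,-0.0315,0],0,0.6]
    - [[-0.0054,-0.0315,0],0,0.6]
    - [[-0.0054,-0.0315,0],0,0.6]
    - [[-0.0054,-0.0315,0],0,0.6]
    - [[-0.0054,-0.0315,0],0,0.6]
    - [[0,0,0.03],0,0.6]
    - [[0,0,0.03],0,0.6]
    - [[0,0,0],0,0.6]
    - [[0,0,0],0,0.6]

```text
t: 3.27
tool_pos: [0.5152, -0.3215, 0.1676]
eef_rot: [-0.001, -0.052, 0.999, 0.001]
force: [0.1, -0.6, 0.9]
grip_width: 0.598
grasp_force: 0.0
```

```bash
python3 - <<'E'
from h import *
im,d,P=cloud("side"); im2,_,_=cloud("top")
c=np.hstack([cv2.resize(im[170:310,220:345],None,fx=3.2,fy=3.2,interpolation=cv2.INTER_CUBIC),cv2.resize(im2[150:290,310:435],None,fx=3.2,fy=3.2,interpolation=cv2.INTER_CUBIC)])
cv2.imwrite("pics/pre.png",c[...,::-1])
E
```

```text
(no output)
```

View pics/pre.png

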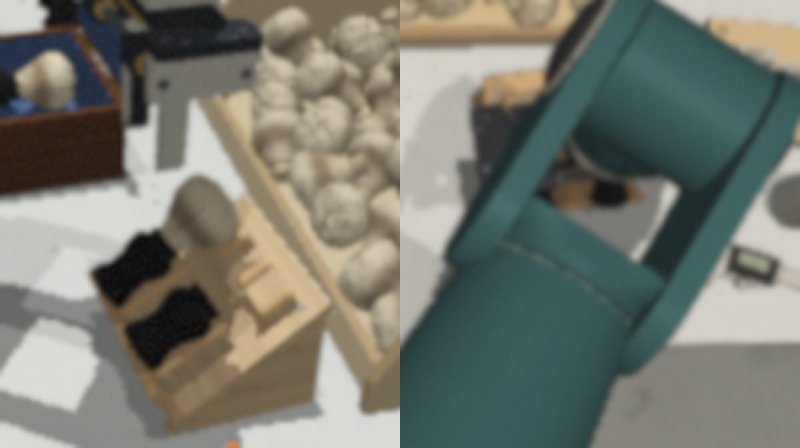

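The side view shows the fingers hanging above and behind the brush. I'll check my estimated axis points by projecting them into this view.

```bash
python3 - <<'E'
from h import *
c=manip.camera_info("side");W=np.linalg.inv(np.array(c["cam_to_world"]))
p=np.array([[.483,-.3288,.0526],[.516,-.3255,.0755],[.533,-.324,.0876],[.5835,-.3185,.123],[.515,-.3215,.1676]])
q=p@W[:3,:3].T+W[:3,3]
uv=cv2.projectPoints(q,np.zeros(3),np.zeros(3),np.array(c["mtx"],float),np.array(c["D"],float))[0].reshape(-1,2)
print(uv.round(1).tolist(), ((uv-[220,170])*3.2).round().tolist())
a=np.load("side0.npz");im=a["im"].max(2).astype(int);
k=np.zeros(im.shape,np.uint8);k[225:290,235:290]=(im[225:290,235:290]<50)
n,l,s,ce=cv2.connectedComponentsWithStats(k)
for i in range(1,n):
    if s[i,4]>40: print(s[i].tolist(),ce[i], cv2.minAreaRect(np.argwhere(l==i)[:,::-1].astype(np.float32)))
E
```

```text
[[252.8, 260.1], [266.2, 250.0], [273.1, 244.7], [293.7, 228.8], [266.6, 216.1]] [[105.0, 288.0], [148.0, 256.0], [170.0, 239.0], [236.0, 188.0], [149.0, 148.0]]
[250, 243, 25, 22, 270] [261.75555556 253.22962963] ((261.7786865234375, 253.43443298339844), (12.931726455688477, 24.455047607421875), 50.194427490234375)
[260, 260, 27, 25, 354] [273.10169492 271.23163842] ((273.1600036621094, 271.3800048828125), (16.0, 27.000003814697266), 53.13010025024414)
```

Emit:
step_arm:
  commands:
    - [[-0.001,-0.0025,0],0,0.6]
    - [[0,0,0.016],0,0.6]
    - [[0,0,0.016],0,0.6]
    - [[0,0,0.016],0,0.6]
    - [[0,0,0.016],0,0.6]
    - [[0,0,0.016],0,0.6]
    - [[0,0,0.012],0,0.6]
    - [[0,0,0.008],0,0.6]
    - [[0,0,0.006],0,0.6]
    - [[0,0,0],0,0.6]
    - [[0,0,0],0,0.6]

```text
t: 4.28
tool_pos: [0.5173, -0.3244, 0.0633]
eef_rot: [0.0, -0.052, 0.999, -0.0]
force: [0.4, -0.5, 0.7]
grip_width: 0.599
grasp_force: 0.0
```

Emit:
step_arm:
  commands:
    - [[0,0,0.003],0,0.6]
    - [[0,0,0],0,0.5]
    - [[0,0,0],0,0.45]
    - [[0,0,0],0,0.3]
    - [[0,0,0],0,0.2]
    - [[0,0,0],0,0.1]
    - [[0,0,0],0,0]
    - [[0,0,0],0,0]
    - [[0,0,0],0,0]

```text
t: 5.03
tool_pos: [0.5171, -0.3252, 0.0605]
eef_rot: [0.0, -0.052, 0.999, -0.001]
force: [-2.3, -6.6, 3.9]
grip_width: 0.407
grasp_force: 30.0
```

Emit:
step_arm:
  commands:
    - [[0,0,-0.008],0,0]
    - [[0,0,-0.012],0,0]
    - [[0,0,-0.015],0,0]
    - [[0,0,-0.015],0,0]
    - [[0,0,-0.015],0,0]
    - [[0,0,-0.015],0,0]
    - [[0,0,-0.015],0,0]
    - [[0,0,-0.015],0,0]
    - [[0,0,-0.01],0,0]
    - [[0,0,0],0,0]

```text
t: 5.87
tool_pos: [0.5177, -0.3247, 0.1826]
eef_rot: [0.001, -0.052, 0.999, -0.001]
force: [-0.5, -0.4, -0.6]
grip_width: 0.404
grasp_force: 30.0
```

```bash
python3 - <<'E'
from h import *
im,d,P=cloud("side"); np.savez("s2.npz",im=im,P=P)
cv2.imwrite("pics/lift.png",cv2.resize(im[120:310,200:345],None,fx=3.1,fy=3.1,interpolation=cv2.INTER_CUBIC)[...,::-1])
E
```

```text
(no output)
```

View pics/lift.png

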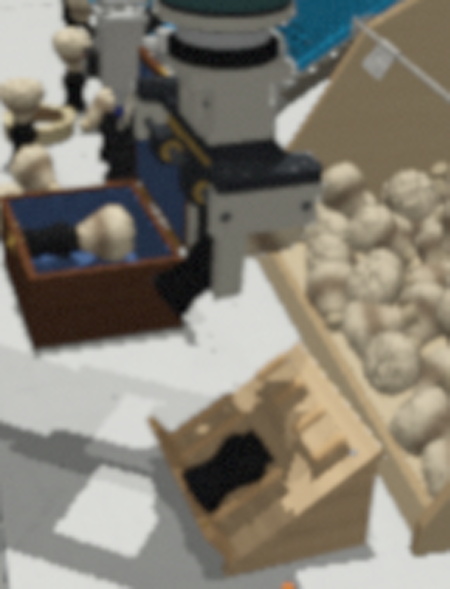

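Emit:
step_arm:
  commands:
    - [[0.0126,0.0197,0],0.014,0]
    - [[0.0126,0.0197,0],0,0]
    - [[0.0126,0.0197,0],0,0]
    - [[0.0126,0.0197,0],0,0]
    - [[0.0126,0.0197,0],0,0]
    - [[0.0126,0.0197,0],0,0]
    - [[0,0,0.02],0,0]
    - [[0,0,0.02],0,0]
    - [[0,0,0.02],0,0]
    - [[0,0,0.02],0,0]
    - [[0,0,0.02],0,0]
    - [[0,0,0.02],0,0]
    - [[0,0,0.01],0,0]
    - [[0,0,0.01],0,0]
    - [[0,0,0],0,0]

```text
t: 7.17
tool_pos: [0.4301, -0.2131, 0.0377]
eef_rot: [-0.001, -0.045, 0.999, 0.001]
force: [0.1, 0.1, 0.4]
grip_width: 0.41
grasp_force: 30.0
```

Emit:
step_arm:
  commands:
    - [[0,0,0.005],0,0]
    - [[0,0,0.005],0,0]
    - [[0,0,0.003],0,0]
    - [[0,0,0],0,0]
    - [[0,0,0],0,0]

```text
t: 7.58
tool_pos: [0.431, -0.2136, 0.0269]
eef_rot: [0.0, -0.045, 0.999, -0.0]
force: [1.4, -1.2, 0.1]
grip_width: 0.41
grasp_force: 30.0
```

Emit:
step_arm:
  commands:
    - [[0,0,0.002],0,0]
    - [[0,0,0.002],0,0]
    - [[0,0,0.001],0,0]
    - [[0,0,0],0,0]

```text
t: 7.92
tool_pos: [0.4313, -0.2137, 0.022]
eef_rot: [0.0, -0.045, 0.999, -0.0]
force: [2.1, 0.6, 3.1]
grip_width: 0.411
grasp_force: 30.0
```

Emit:
step_arm:
  commands:
    - [[0,0,0.002],0,0]
    - [[0,0,0.002],0,0]
    - [[0,0,0],0,0]

```text
t: 8.17
tool_pos: [0.4324, -0.2141, 0.0191]
eef_rot: [0.002, -0.045, 0.999, -0.001]
force: [5.0, -0.6, 9.4]
grip_width: 0.412
grasp_force: 30.0
```

```bash
python3 - <<'E'
from h import *
im,d,P=cloud("side")
cv2.imwrite("pics/bench.png",cv2.resize(im[150:270,190:330],None,fx=4,fy=4,interpolation=cv2.INTER_CUBIC)[...,::-1])
E
```

```text
(no output)
```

View pics/bench.png

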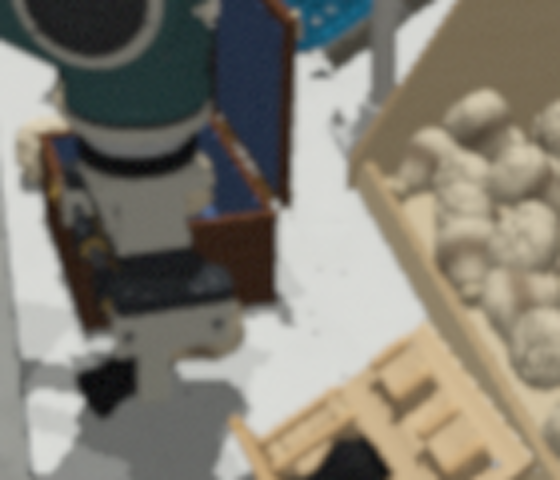

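The butt has touched the bench at the predicted height, and the head is still raised behind the finger. I'll keep pressing slowly so the brush pivots towards level.

Emit:
step_arm:
  commands:
    - [[0,0,0.002],0,0]
    - [[0,0,0.002],0,0]
    - [[0,0,0.001],0,0]
    - [[0,0,0],0,0]

```text
t: 8.55
tool_pos: [0.4316, -0.2139, 0.0133]
eef_rot: [0.001, -0.045, 0.999, -0.0]
force: [2.7, -0.7, 5.6]
grip_width: 0.409
grasp_force: 30.0
```

Emit:
step_arm:
  commands:
    - [[0,0,0.002],0,0]
    - [[0,0,0.001],0,0]
    - [[0,0,0.001],0,0]
    - [[0,0,0],0,0]
    - [[0,0,0],0,0]

```text
t: 8.97
tool_pos: [0.431, -0.2136, 0.0087]
eef_rot: [0.0, -0.045, 0.999, -0.0]
force: [2.8, -0.7, 3.2]
grip_width: 0.406
grasp_force: 30.0
```

Emit:
step_arm:
  commands:
    - [[0,0,0.001],0,0]
    - [[0,0,0.001],0,0]
    - [[0,0,0],0,0]
    - [[0,0,0],0,0]

```text
t: 9.3
tool_pos: [0.4307, -0.2135, 0.0065]
eef_rot: [-0.0, -0.045, 0.999, 0.0]
force: [1.6, -1.1, 3.2]
grip_width: 0.407
grasp_force: 30.0
```

```bash
python3 - <<'E'
from h import *
im,d,P=cloud("side"); np.savez("s3.npz",im=im,P=P)
cv2.imwrite("pics/bench2.png",cv2.resize(im[200:270,190:280],None,fx=6,fy=6,interpolation=cv2.INTER_CUBIC)[...,::-1])
o=manip.get_obs();print(o["force"],o["tool_pos"])
E
```

```text
[1.19457839 0.24025496 2.69856755] [ 0.43070704 -0.213511    0.00648954]
```

View pics/bench2.png

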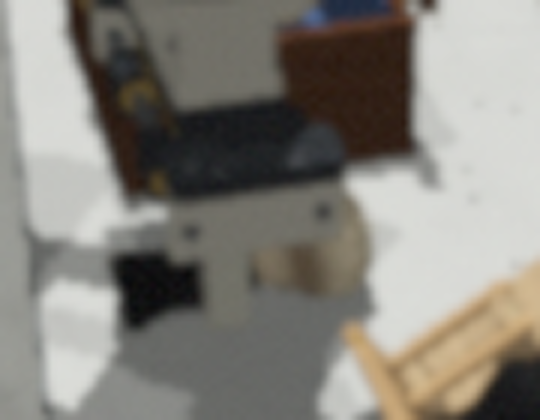

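Emit:
step_arm:
  commands:
    - [[0,0,0.001],0,0]
    - [[0,0,0.001],0,0]
    - [[0,0,0],0,0]
    - [[0,0,0],0,0]

```text
t: 9.68
tool_pos: [0.4311, -0.2136, 0.0053]
eef_rot: [0.0, -0.045, 0.999, -0.0]
force: [-0.2, 2.3, 13.8]
grip_width: 0.408
grasp_force: 30.0
```

```bash
python3 - <<'E'
from h import *
im,d,P=cloud("side");V=im.max(2).astype(int)
# visible handle & head points in world
k=(V<45);k[:238]=0;k[258:]=0;k[:,:205]=0;k[:,226:]=0
q=P[k];q=q[np.isfinite(q[:,0])];print("handle n",len(q),np.percentile(q,[2,50,98],axis=0).round(4).tolist())
h=(im[...,0].astype(int)>im[...,2].astype(int)+18)&(V>80);h[:228]=0;h[251:]=0;h[:,:232]=0;h[:,252:]=0
q=P[h];q=q[np.isfinite(q[:,0])];print("head n",len(q),np.percentile(q,[2,50,98],axis=0).round(4).tolist())
for u in (212,215,218,221): 
    r=np.flatnonzero(k[:,u]); print(u,r.min(),r.max(),P[r.min()+1,u].round(3),P[r.max()-1,u].round(3))
for u in (235,238,241,244,247,250):
    r=np.flatnonzero(h[:,u]); print(u,r.min(),r.max(),P[r.min()+1,u].round(3),P[r.max()-1,u].round(3)) if len(r) else 0
E
```

```text
handle n 106 [[0.3902, -0.2347, 0.0153], [0.4028, -0.2285, 0.0287], [0.4211, -0.2168, 0.0359]]
head n 159 [[0.4513, -0.2359, 0.0173], [0.4794, -0.2295, 0.0319], [0.5, -0.2137, 0.0492]]
212 243 253 [ 0.396 -0.222  0.036] [ 0.394 -0.234  0.019]
215 243 252 [ 0.404 -0.22   0.033] [ 0.402 -0.232  0.019]
218 245 251 [ 0.411 -0.224  0.029] [ 0.41  -0.229  0.02 ]
221 245 250 [ 0.419 -0.228  0.03 ] [ 0.418 -0.232  0.024]
235 242 247 [ 0.457 -0.223  0.032] [ 0.456 -0.226  0.024]
238 242 247 [ 0.464 -0.228  0.035] [ 0.464 -0.229  0.025]
241 241 248 [ 0.472 -0.231  0.039] [ 0.472 -0.231  0.022]
244 240 249 [ 0.48  -0.229  0.04 ] [ 0.479 -0.233  0.02 ]
247 235 248 [ 0.49  -0.219  0.048] [ 0.487 -0.234  0.023]
250 236 246 [ 0.5   -0.213  0.039] [ 0.496 -0.229  0.025]
```

Contact with the head gives 13.8 N, so the brush now lies about 8° off level in the grip. Next I'll lift it and carry it over the case.

Emit:
step_arm:
  commands:
    - [[0,0,-0.008],0,0]
    - [[0,0,-0.014],0,0]
    - [[0,0,-0.018],0,0]
    - [[0,0,-0.018],0,0]
    - [[0,0,-0.018],0,0]
    - [[0,0,-0.018],0,0]
    - [[0,0,-0.018],0,0]
    - [[0,0,-0.018],0,0]
    - [[0,0,-0.01],0,0]
    - [[-0.0041,0.0218,0],0,0]
    - [[-0.0041,0.0218,0],0,0]
    - [[-0.0041,0.0218,0],0,0]
    - [[-0.0041,0.0218,0],0,0]
    - [[-0.0041,0.0218,0],0,0]
    - [[-0.0041,0.0218,0],0,0]
    - [[-0.0041,0.0218,0],0,0]
    - [[0,0,0],0,0]
    - [[0,0,0],0,0]

```text
t: 11.23
tool_pos: [0.4455, -0.0583, 0.1442]
eef_rot: [-0.0, -0.046, 0.999, 0.0]
force: [0.5, -0.1, -1.2]
grip_width: 0.409
grasp_force: 30.0
```

```bash
python3 - <<'E'
from h import *
im,d,P=cloud("side"); im2,_,P2=cloud("top"); np.savez("s4.npz",im=im,P=P)
c=np.hstack([cv2.resize(im[120:260,170:295],None,fx=3.2,fy=3.2,interpolation=cv2.INTER_CUBIC),cv2.resize(im2[150:290,205:330],None,fx=3.2,fy=3.2,interpolation=cv2.INTER_CUBIC)])
cv2.imwrite("pics/over.png",c[...,::-1])
E
```

```text
(no output)
```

View pics/over.png

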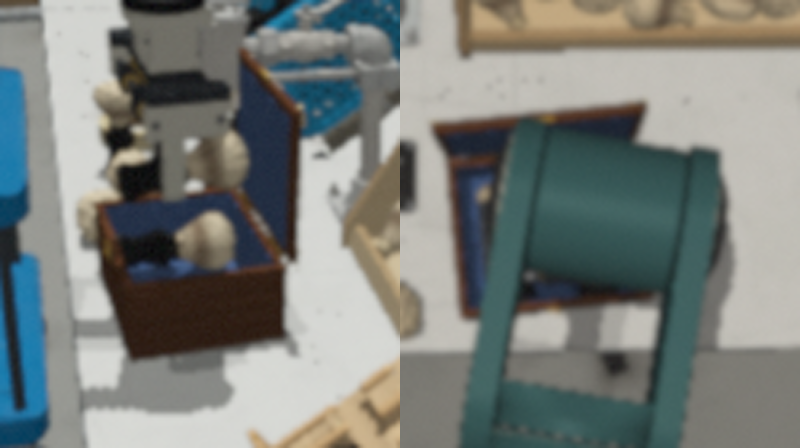

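```bash
python3 - <<'E'
from h import *
a=np.load("s4.npz");im,P=a["im"].astype(int),a["P"]
h=(im[...,0]>im[...,2]+15)&(im.max(2)>80);h[:155]=0;h[185:]=0;h[:,:225]=0;h[:,252:]=0
h&=(P[...,1]<-.03)&(P[...,1]>-.12)&(P[...,2]>.1)
q=P[h];print(len(q),np.percentile(q,[2,50,98],axis=0).round(4).tolist())
for v in range(158,182,2):
    r=np.flatnonzero(h[v]); 
    if len(r): print(v,r.min(),r.max(),P[v,r.min()].round(3),P[v,r.max()].round(3))
k=(im.max(2)<50);k&=(P[...,1]<-.03)&(P[...,1]>-.12)&(P[...,2]>.11)&(P[...,2]<.2)&(P[...,0]<.44)
q=P[k];print(len(q),np.percentile(q,[2,50,98],axis=0).round(4).tolist() if len(q) else 0)
E
```

```text
226 [[0.4649, -0.0798, 0.1508], [0.4928, -0.0712, 0.175], [0.5145, -0.0549, 0.1929]]
162 238 242 [ 0.494 -0.057  0.194] [ 0.506 -0.052  0.191]
164 233 244 [ 0.479 -0.059  0.19 ] [ 0.512 -0.055  0.186]
166 232 245 [ 0.476 -0.06   0.184] [ 0.514 -0.058  0.181]
168 228 245 [ 0.465 -0.057  0.178] [ 0.512 -0.068  0.179]
170 228 246 [ 0.464 -0.063  0.174] [ 0.517 -0.061  0.169]
172 228 246 [ 0.463 -0.066  0.169] [ 0.515 -0.07   0.167]
174 229 245 [ 0.466 -0.067  0.163] [ 0.511 -0.076  0.164]
176 233 244 [ 0.477 -0.069  0.157] [ 0.509 -0.071  0.155]
178 237 242 [ 0.489 -0.069  0.149] [ 0.504 -0.067  0.147]
1509 [[-0.0727, -0.1197, 0.1119], [-0.0008, -0.1102, 0.156], [0.4299, -0.0353, 0.1966]]
```

Emit:
step_arm:
  commands:
    - [[-0.001,-0.0008,0],0,0]
    - [[0,0,0.012],0,0]
    - [[0,0,0.014],0,0]
    - [[0,0,0.014],0,0]
    - [[0,0,0.012],0,0]
    - [[0,0,0],0,0]

```text
t: 11.83
tool_pos: [0.4455, -0.0599, 0.0895]
eef_rot: [-0.002, -0.045, 0.999, 0.0]
force: [-0.4, -0.8, -1.1]
grip_width: 0.409
grasp_force: 30.0
```

Emit:
step_arm:
  commands:
    - [[0,0,0.01],0,0]
    - [[0,0,0.01],0,0]
    - [[0,0,0.01],0,0]
    - [[0,0,0.01],0,0]
    - [[0,0,0.006],0,0]
    - [[0,0,0.004],0,0]
    - [[0,0,0],0,0]

```text
t: 12.42
tool_pos: [0.4468, -0.0597, 0.0419]
eef_rot: [-0.0, -0.045, 0.999, 0.0]
force: [6.0, 0.6, -1.4]
grip_width: 0.407
grasp_force: 30.0
```

Emit:
step_arm:
  commands:
    - [[-0.002,0,0],0,0]
    - [[-0.0015,0,0],0,0]
    - [[0,0,0],0,0]

```text
t: 12.67
tool_pos: [0.4505, -0.0594, 0.0429]
eef_rot: [-0.0, -0.045, 0.999, -0.0]
force: [-1.0, 0.3, -2.0]
grip_width: 0.409
grasp_force: 30.0
```

Emit:
step_arm:
  commands:
    - [[0,0,0.003],0,0]
    - [[0,0,0.002],0,0]
    - [[0,0,0],0,0]

```text
t: 12.92
tool_pos: [0.4499, -0.0593, 0.037]
eef_rot: [-0.0, -0.045, 0.999, 0.0]
force: [0.3, -0.2, -0.2]
grip_width: 0.409
grasp_force: 30.0
```

Relieved. I'll lower it onto the rods.

Emit:
step_arm:
  commands:
    - [[0,0,0.002],0,0]
    - [[0,0,0.002],0,0]
    - [[0,0,0],0,0]
    - [[0,0,0],0,0]

```text
t: 13.25
tool_pos: [0.4502, -0.0594, 0.0335]
eef_rot: [-0.0, -0.045, 0.999, 0.0]
force: [-0.0, 0.1, 0.4]
grip_width: 0.408
grasp_force: 30.0
```

Emit:
step_arm:
  commands:
    - [[0,0,0.001],0,0]
    - [[0,0,0.001],0,0]
    - [[0,0,0],0,0]
    - [[0,0,0],0,0]

```text
t: 13.58
tool_pos: [0.4504, -0.0594, 0.0318]
eef_rot: [0.0, -0.045, 0.999, 0.0]
force: [0.3, 1.3, 1.3]
grip_width: 0.406
grasp_force: 30.0
```

Emit:
step_arm:
  commands:
    - [[0,0,0.001],0,0]
    - [[0,0,0.001],0,0]
    - [[0,0,0],0,0]
    - [[0,0,0],0,0]

```text
t: 13.92
tool_pos: [0.4507, -0.0594, 0.0302]
eef_rot: [0.0, -0.045, 0.999, -0.0]
force: [0.5, 2.2, 7.2]
grip_width: 0.408
grasp_force: 30.0
```

Emit:
step_arm:
  commands:
    - [[0,0,0.001],0,0]
    - [[0,0,0.001],0,0]
    - [[0,0,0],0,0]
    - [[0,0,0],0,0]

```text
t: 14.25
tool_pos: [0.451, -0.0592, 0.0293]
eef_rot: [0.001, -0.045, 0.999, 0.0]
force: [-6.2, 5.7, 21.5]
grip_width: 0.412
grasp_force: 30.0
```

Emit:
step_arm:
  commands:
    - [[0,0,0.001],0,0]
    - [[0,0,0.001],0,0]
    - [[0,0,0],0,0]
    - [[0,0,0],0,0]

```text
t: 14.58
tool_pos: [0.4515, -0.0585, 0.0278]
eef_rot: [0.001, -0.045, 0.999, 0.001]
force: [-5.5, 13.2, 26.1]
grip_width: 0.412
grasp_force: 30.0
```

Emit:
step_arm:
  commands:
    - [[0,0.001,-0.001],0,0]
    - [[0,0,0],0,0.3]
    - [[0,0,0],0,0.41]
    - [[0,0,0],0,0.43]
    - [[0,0,0],0,0.45]
    - [[0,0,0],0,0.47]
    - [[0,0,0],0,0.5]
    - [[0,0,0],0,0.52]
    - [[0,0,0],0,0.54]
    - [[0,0,0],0,0.54]
    - [[0,0,0],0,0.54]

```text
t: 15.5
tool_pos: [0.4501, -0.0584, 0.0266]
eef_rot: [-0.0, -0.045, 0.999, 0.0]
force: [-1.0, -0.4, -0.4]
grip_width: 0.543
grasp_force: 0.0
```

```bash
python3 - <<'E'
from h import *
im,d,P=cloud("side"); o=manip.get_obs(); print(o["force"],o["tool_pos"],o["grip_width"],o["grasp_force"])
cv2.imwrite("pics/rel.png",cv2.resize(im[130:250,180:290],None,fx=5,fy=5,interpolation=cv2.INTER_CUBIC)[...,::-1])
E
```

```text
[-0.56199158  1.09441477 -1.26361809] [ 0.4501677  -0.05840768  0.02663273] 0.541818718818848 0.0
```

Emit:
step_arm:
  commands:
    - [[0,0,-0.005],0,0.54]
    - [[0,0,-0.01],0,0.54]
    - [[0,0,-0.02],0,0.54]
    - [[0,0,-0.02],0,0.54]
    - [[0,0,-0.02],0,0.54]
    - [[0,0,-0.02],0,0.5]
    - [[0,0,-0.02],0,0.3]
    - [[0,0,-0.02],0,0.1]
    - [[0,0,-0.02],0,0]
    - [[0,0,-0.02],0,0]
    - [[0,-0.0275,0],0,0]
    - [[0,-0.0275,0],0,0]
    - [[0,-0.0275,0],0,0]
    - [[0,-0.0275,0],0,0]
    - [[0,-0.0275,0],0,0]
    - [[0,-0.0275,0],0,0]
    - [[0,-0.0275,0],0,0]
    - [[0,-0.02,0],0,0]
    - [[0,0,0],0,0]

```text
t: 17.13
tool_pos: [0.4691, -0.2728, 0.2023]
eef_rot: [-0.0, -0.044, 0.999, -0.0]
force: [-0.2, -0.2, -0.1]
grip_width: 0.009
grasp_force: 0.0
```

```bash
python3 - <<'E'
from h import *
im,d,P=cloud("side"); im2,_,P2=cloud("top"); np.savez("t5.npz",im=im2,P=P2)
c=np.hstack([cv2.resize(im[140:240,185:285],None,fx=4,fy=4,interpolation=cv2.INTER_CUBIC),cv2.resize(im2[165:265,200:300],None,fx=4,fy=4,interpolation=cv2.INTER_CUBIC)])
cv2.imwrite("pics/placed.png",c[...,::-1])
V=im2.max(2).astype(int)
for v in range(222,246,3):
    row=V[v,252:282]; w=np.clip(60-row,0,None).astype(float)
    if w.sum()>0:
        u=252+(w*np.arange(30)).sum()/w.sum(); p=ray("top",[(u,v)],.046)[0]; k=int(u)
        print(v,round(u,2),(w>0).sum(),p.round(4),"s,t",round(.9959*p[0]+.0907*p[1],4),round(-.0907*p[0]+.9959*p[1],4),np.nanmedian(P2[v,k-1:k+3,2]).round(3))
# heads top heights
for n,u0,u1 in(("packed",232,250),("new",255,275)):
    q=P2[200:222,u0:u1].reshape(-1,3);q=q[(q[:,2]>.04)&(q[:,2]<.12)];print(n,np.nanpercentile(q[:,2],[50,90,97]).round(3))
# lid and press geometry
b=np.load("top0.npz")["P"];q=b[:,150:225].reshape(-1,3);q=q[(q[:,2]>.24)&(q[:,0]<.75)];print("press",np.percentile(q,[1,50,99],axis=0).round(3))
q=b[180:200,208:290].reshape(-1,3);q=q[(q[:,2]>.21)&(q[:,2]<.24)];print("lid edge",len(q),np.c_[.9959*q[:,0]+.0907*q[:,1],q[:,2]].mean(0))
q=b[140:172,215:300].reshape(-1,3);print("bin near",np.nanpercentile(q,[1,50,99],axis=0).round(3))
E
```

```text
222 266.0 3 [ 0.4642 -0.0651  0.046 ] s,t 0.4564 -0.1069 0.059
225 263.72 10 [ 0.4551 -0.0579  0.046 ] s,t 0.448 -0.0989 0.064
228 263.97 11 [ 0.4458 -0.0585  0.046 ] s,t 0.4387 -0.0987 0.063
231 264.23 9 [ 0.4366 -0.0591  0.046 ] s,t 0.4294 -0.0985 0.063
234 264.55 9 [ 0.4274 -0.0599  0.046 ] s,t 0.4202 -0.0984 0.061
237 265.36 10 [ 0.4182 -0.0622  0.046 ] s,t 0.4108 -0.0999 0.061
240 265.09 10 [ 0.409  -0.0612  0.046 ] s,t 0.4018 -0.0981 0.064
packed [0.066 0.074 0.079]
new [0.063 0.071 0.073]
press [[0.5   0.113 0.241]
 [0.53  0.147 0.333]
 [0.74  0.174 0.398]]
lid edge 345 [0.53968453 0.22701748]
bin near [[ 0.635 -0.175 -0.006]
 [ 0.68  -0.041  0.027]
 [ 0.732  0.096  0.102]]
```

View pics/placed.png

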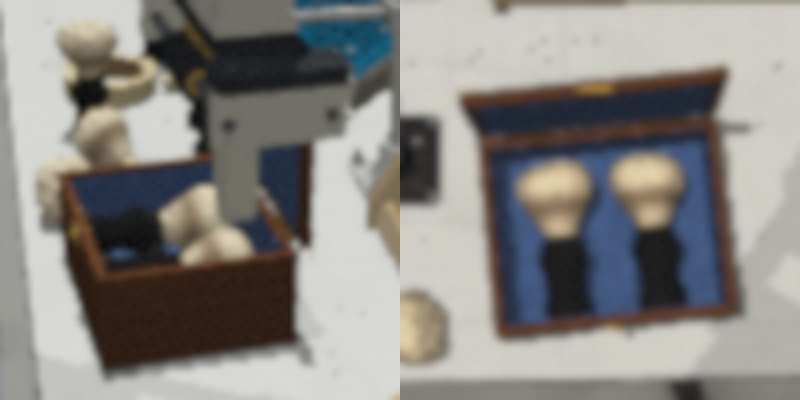

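Both brushes lie level and parallel in the case, at crop positions (560,240) and (655,235) on the right. The handle tops measure about 62 mm all along. Next I'll go round the right side of the lid, to behind it.

Emit:
step_arm:
  commands:
    - [[-0.0255,0,0.002],0,0]
    - [[-0.0255,0,0.002],0,0]
    - [[-0.0255,0,0.002],0,0]
    - [[-0.0255,0,0.002],0,0]
    - [[-0.0255,0,0.002],0,0]
    - [[-0.0255,0,0.002],0,0]
    - [[0,0.0293,0],0,0]
    - [[0,0.0293,0],0,0]
    - [[0,0.0293,0],0,0]
    - [[0,0.0293,0],0,0]
    - [[0,0.0293,0],0,0]
    - [[0,0.0293,0],0,0]
    - [[0,0.0293,0],0,0]
    - [[0,0,0],0,0]
    - [[0,0,0],0,0]

```text
t: 18.48
tool_pos: [0.6029, -0.0498, 0.1906]
eef_rot: [0.0, -0.047, 0.999, -0.0]
force: [0.3, -0.0, 0.0]
grip_width: 0.005
grasp_force: 0.0
```

Emit:
step_arm:
  commands:
    - [[0.0108,0,-0.0009],0,0]
    - [[0.0108,0,-0.0009],0,0]
    - [[0.0108,0,-0.0009],0,0]
    - [[0.0108,0,-0.0009],0,0]
    - [[0.0108,0,-0.0009],0,0]
    - [[0.0108,0,-0.0009],0,0]
    - [[0.0108,0,-0.0009],0,0]
    - [[0.0108,0,-0.0009],0,0]
    - [[0,0,0],0,0]

```text
t: 19.23
tool_pos: [0.5156, -0.06, 0.1974]
eef_rot: [0.0, -0.045, 0.999, -0.0]
force: [-0.9, -0.6, -0.6]
grip_width: 0.003
grasp_force: 0.0
```

Emit:
step_arm:
  commands:
    - [[0.0076,0,0.0034],0,0]
    - [[0.0076,0,0.0034],0,0]
    - [[0.0076,0,0.0034],0,0]
    - [[0.0076,0,0.0034],0,0]
    - [[0.0076,0,0.0034],0,0]
    - [[0.0076,0,0.0034],0,0]
    - [[0,0,0],0,0]

```text
t: 19.82
tool_pos: [0.4703, -0.0639, 0.1756]
eef_rot: [-0.001, -0.045, 0.999, 0.0]
force: [-0.6, -0.2, -0.7]
grip_width: 0.005
grasp_force: 0.0
```

Emit:
step_arm:
  commands:
    - [[0.0065,0,0.0072],0,0]
    - [[0.0065,0,0.0072],0,0]
    - [[0.0065,0,0.0072],0,0]
    - [[0.0065,0,0.0072],0,0]
    - [[0.0065,0,0.0072],0,0]
    - [[0.002,0,0.006],0,0]
    - [[0.002,0,0.006],0,0]
    - [[0.002,0,0.006],0,0]
    - [[0.002,0,0.006],0,0]
    - [[0.002,0,0.006],0,0]
    - [[0.002,0,0.006],0,0]
    - [[0.002,0,0.006],0,0]
    - [[0,0,0.003],0,0]
    - [[0,0,0],0,0]

```text
t: 20.98
tool_pos: [0.4251, -0.068, 0.0946]
eef_rot: [-0.001, -0.045, 0.999, 0.0]
force: [-0.3, -0.1, -0.2]
grip_width: 0.008
grasp_force: 0.0
```

Emit:
step_arm:
  commands:
    - [[0,0,0.002],0,0]
    - [[0,0,0.002],0,0]
    - [[0,0,0],0,0]

```text
t: 21.23
tool_pos: [0.4255, -0.068, 0.0912]
eef_rot: [-0.0, -0.045, 0.999, 0.0]
force: [0.8, 0.1, -0.2]
grip_width: 0.007
grasp_force: 0.0
```

Emit:
step_arm:
  commands:
    - [[0,0,0.001],0,0]
    - [[0,0,0.001],0,0]
    - [[0,0,0],0,0]
    - [[0,0,0],0,0]

```text
t: 21.57
tool_pos: [0.4257, -0.0681, 0.0906]
eef_rot: [0.0, -0.045, 0.999, -0.0]
force: [-6.0, 1.3, 13.2]
grip_width: 0.005
grasp_force: 6.4
```

```bash
python3 - <<'E'
from h import *
print(manip.get_obs()["force"])
im,d,P=cloud("side");R,G,B=[im[...,i].astype(int) for i in range(3)]
m=(R>B+12)&(im.max(2)<120)&(P[...,0]>.36)&(P[...,0]<.58)&(P[...,1]>-.17)&(P[...,1]<.09)&(P[...,2]>.07)
q=P[m];print(len(q),np.percentile(q,[2,25,50,75,98],axis=0).round(3))
E
```

```text
[-6.0438059   1.28311172 13.16090595]
1362 [[ 0.392 -0.149  0.072]
 [ 0.42  -0.106  0.089]
 [ 0.466 -0.071  0.09 ]
 [ 0.504 -0.02   0.091]
 [ 0.536  0.051  0.186]]
```

Emit:
step_arm:
  commands:
    - [[0,0,0.001],0,0]
    - [[0,0,0],0,0]
    - [[0,0,-0.004],0,0]
    - [[0,0,-0.02],0,0]
    - [[0,0,-0.03],0,0]
    - [[0,0,-0.03],0,0]
    - [[0,0,-0.03],0,0]
    - [[0,-0.035,0],0,0]
    - [[0,-0.035,0],0,0]
    - [[0,-0.035,0],0,0]
    - [[0,-0.035,0],0,0]
    - [[0,-0.035,0],0,0]
    - [[0,-0.035,0],0,0]
    - [[0,0,0],0,0]
    - [[0,0,0],0,0]

```text
t: 22.87
tool_pos: [0.4441, -0.2785, 0.2019]
eef_rot: [-0.0, -0.044, 0.999, 0.0]
force: [0.7, -0.4, -0.6]
grip_width: 0.011
grasp_force: 0.0
```

```bash
python3 - <<'E'
from h import *
for n in("top","side"):
    im,d,P=cloud(n);R,G,B=[im[...,i].astype(int) for i in range(3)]
    s=.9959*P[...,0]+.0907*P[...,1];t=-.0907*P[...,0]+.9959*P[...,1]
    m=(s>.392)&(s<.525)&(t>-.145)&(t<.02)&(P[...,2]>.06)&(P[...,2]<.13)
    f=np.polyfit(s[m],P[...,2][m],1);print(n,m.sum(),f,"z front",np.polyval(f,.385),"hinge",np.polyval(f,.535))
    if n=="top":cv2.imwrite("pics/end.png",im[100:270,150:450,::-1])
print(manip.get_obs()["tool_pos"])
E
```

```text
top 2454 [-0.00158861  0.0906654 ] z front 0.09005378880150741 hinge 0.0898154977952367
side 831 [-0.00150835  0.09144037] z front 0.09085964953948655 hinge 0.09063339654792747
[ 0.44431855 -0.27679744  0.20229864]
```

View pics/end.png

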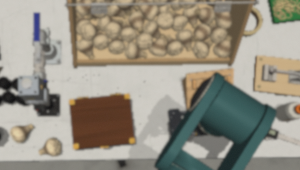

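The final view shows the lid flat and closed, at crop position (102,121), with its slope within 0.002 rad. The arm is clear.

```bash
python3 -c "
from bench import manip
print(manip.close_job())"
```

```text
the job is handed in; nothing more can be done
None
```

The brush lies level in the case's right-hand rests, head to the hinge, the lid is fully closed, and the job is handed in; the judge returned no verdict.

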